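# Tidy the airway tray

### The job

Sort the airway things lying on the rubber mat by kind, sliding them over the mat without picking them up: both folded steel laryngoscopes go all the way into the open-fronted grey case, and the round breathing mask goes all the way into the open-fronted white tray, still standing on its rim. Once both laryngoscopes are inside, press the case's lid down until it snaps fully shut. Leave everything else on the counter where it is.

Things in the scene. Friction and masses are not known exactly. Their poses are not given: they have to be found in the camera images.
- case: Grey case fixed on the mat at the robot's left, open front to the mat's middle. Its x points from the front inwards, y across, z up; origin at its centre at mat level (3 mm above table). Front x = -75 mm, back wall's inner face +70, side walls' inner faces y = +-138 (5 thick, 50 high). Floor level with the mat, no sill. Outside each front corner (y = +-154) a dark catch block 22 x 8, 46 high.
- lid (a joint): Angle of the case lid (rad): 0 shut, starts open at 1.3 to 1.42, its outer face then away from the mat's middle. Hinged on the back top edge. Stiff hinge: stays put, about 2 N at the free edge moves it. Sprung catches resist below about 0.09 rad; 5 to 10 N at the free edge pushes past them, to below 0.025. A 36 mm deep flap on the free edge closes the front; things sticking out stop it.
- lid_edge (a point): Middle of the lid's free edge on its outer face, 155 mm from the hinge line. The edge is 286 mm wide; the lid plate is 4 mm thick.
- lid_hinge (a point): 52 mm above the case's origin, at its x = +75 mm: middle of the lid's hinge line, which runs along the case's y; it does not move.
- tray: White tray fixed on the mat, on the robot's right, open front towards the middle of the mat. Its own x points from the open front into it, y across, z up; origin at mat level at the centre. 130 mm deep (front edge at x = -65 mm, back wall's inner face at x = +60 mm), inside width 260 mm (y = +-130 mm), walls 5 mm thick and 50 mm high, floor level with the mat, no sill.
- scope_a: Folded stubby laryngoscope, bright steel: ribbed round handle (100 mm long, 26 thick) with the flat blade folded alongside. Lies flat: 100 mm along its x, 48 along its y (handle side -y, straight blade edge +y), 26 high, about 0.25 kg; origin at the centre of its underside. Does not roll; slides well when pushed low against either long side.
- scope_b: Folded stubby laryngoscope, bright steel: ribbed round handle (100 mm long, 26 thick) with the flat blade folded alongside. Lies flat: 100 mm along its x, 48 along its y (handle side -y, straight blade edge +y), 26 high, about 0.25 kg; origin at the centre of its underside. Does not roll; slides well when pushed low against either long side. The same as the other one.
- mask: Round breathing mask standing on its rim: black rubber rim 72 mm across and 12 mm high, clear cone above it, white port 22 mm across on top, 62 mm high in all, about 0.09 kg; origin at the centre of the rim's underside, z up.
- tape: Bystander, not to be disturbed: roll of white tape, 64 mm across, 25 mm high, lying flat beyond the mat; origin at the centre of its underside.
- jar: Bystander, not to be disturbed: small amber jar with white cap, 56 mm across, 70 mm high, on the robot's side of the mat, standing; origin at the centre of its underside.
- clipper: Bystander, not to be disturbed: black hair clipper with a steel head, about 160 x 46 x 35 mm, lying beyond the mat; origin at the centre of its underside.
- dish: Bystander, not to be disturbed: round steel bowl, 110 mm across, 35 mm high, beyond the mat; origin at the centre of its underside.
There are look-alikes about, which are no part of the job. Leave any blue or brown look-alike of the scope_b alone.

How it is judged:
By the outcome, as a careful person would: the job done as asked, in the order asked, and still so for the second after the job is handed in, with the robot touching nothing.
It also fails if it takes over 72 s, if anything falls off the work surface, if the arm or the gripper's body presses on something with over 40 N, if the wrist force passes 120 N, or if a joint passes its speed limit or range.

### The arm

A 6-joint arm with a two-finger parallel gripper is mounted at the origin on the work surface. World frame = base frame: x ahead of the robot, y to its left, z up, the work surface at z = 0. Lengths are in m, angles in rad, forces in N, time in s.
With the tool pointing down it reaches from about 0.325 to 0.775 m from the base axis. Payload 5.5 kg.
Tool frame: the origin (TCP) lies between the finger pads; the fingertips stand 8 mm ahead of it and the grasp point (between the pads) lies 11 mm behind it (tcp_to_tips is the distance from the TCP to the fingertips, in m); z points along the fingers, y is the line along which they close (so a half turn about z gives the same grasp; the last joint's range is limited). The gripper opens to 88 mm and grips with 3 to 60 N. Pads are 20 mm wide; open, the fingers measure 115 mm over their backs; the gripper's body (75 mm by 178 mm) begins 61 mm behind the grasp point.
Start: joints at [1.092, 0.091, 1.231, -0, 1.82, -0.057], TCP at [0.246, 0.547, 0.231] pointing down, gripper open.
Joint ranges: [-2.87, 2.87], [-0.86, 2.18], [0.17, 2.46], [-1.51, 4.65], [0.06, 2.69], [-2.65, 2.65]. Speed limits (rad/s): [2.57, 2.57, 3.01, 3.14, 3.14, 3.14].

### API

Orientations are given as a unit quaternion [w, x, y, z].
In Python, from bench import * gives the robot as it stands. Calls block until the motion is done:
- move_to(position, orientation): joint-space move of the TCP to a pose.
- move_l(position, speed=0.15, orientation=None): straight line of the TCP; orientation=None keeps the orientation; speed is the mean speed in m/s.
- movej(angles): joint-space move.
- gripper_open() and close(): open the fingers fully, or close them until they stop; the grip force is fixed at half the most.
- hold(seconds).
- inverse_kinematics(position, orientation): joint angles nearest the present ones, or None.
- state(): the state.
- get_image(name): name is "scene" or "top" or "wrist"; returns a dict with "frame" (480x640x3 uint8, blue, green, red), "depth" (480x640 float32, m along the optical axis (not along the pixel's ray), 0 where there is no reading), "camera_matrix" (3x3 intrinsics, pixels), "k1" (the pictures are not rectified: a ray, as slopes to the right and down, at radius r is drawn at 1 + k1 r^2 times it, then the intrinsics apply), "view" (4x4, takes a point from world to camera coordinates). Camera axes: x right, y up, looking along -z (the intrinsics and any distortion apply to the point x, -y, -z); pixel columns grow to the right and rows downward; lengths in m; the calibration is good to about 2 mm. A picture is of the moment at which its call begins.
A pose or a line that the arm cannot do raises IKError and nothing moves.
- job_done(): hands the job in; it is judged then, once.
The state is a dict: "time": time; "joint_pos": joint angles; "dq": joint speeds; "joint_torque": joint torques, N m; "ee_pos": TCP position; "ee_rot": TCP orientation; "ft_force": force on the tool from outside, world axes, zero at the start; "moment": the same for the moment, N m; "finger_gap": finger opening in m; "finger_force": force on a finger pad.
Only numpy, scipy, OpenCV 4.12 (cv2) and the standard library are available. Lean on these libraries where they do the work, as an engineer would, in place of code of your own. Each camera call takes 0.05 s, during which the arm holds its last target. There are 200 camera calls.

## Working session

There is one attempt and no reset: what is moved stays moved. The work goes in short steps, each a Python script; the robot and the scene stay as the last script left them, time stands still between calls to the robot, and variables do not carry over. Pictures are saved under pics/ and viewed, at most 10 in all, crops included, and the job is handed in when it is done.

```bash
mkdir -p pics; ls; cat > h.py <<'E'
from bench import *
import numpy as np, cv2
def save(n,f): cv2.imwrite('pics/'+n,f)
def ray(im,u,v):
    K=im["camera_matrix"];k=im["k1"]
    d=np.array([(u-K[0][2])/K[0][0],(v-K[1][2])/K[1][1]]);s=d.copy()
    for _ in range(20): s=d/(1+k*(s@s))
    V=np.array(im["view"]);R=V[:3,:3];t=V[:3,3]
    return -R.T@t, R.T@np.array([s[0],-s[1],-1.])
def onz(im,u,v,z):
    o,d=ray(im,u,v); return o+d*(z-o[2])/d[2]
def pt(im,u,v):
    o,d=ray(im,u,v); return o+d*im["depth"][int(v),int(u)]
E
python3 - <<'E'
from h import *
for n in("top","scene"):
    im=get_image(n);save(n+"0.png",im["frame"]);np.save(n+"0.npy",im,allow_pickle=True)
    print(n,im["camera_matrix"],im["k1"],ray(im,320,240))
print(state())
E
```

```text
pics
top [[470.9323541    0.         318.09039232]
 [  0.         470.9323541  242.11958887]
 [  0.           0.           1.        ]] -0.08755571949207207 (array([0.40056443, 0.04971277, 1.25948373]), array([ 0.1101978 ,  0.01688204, -0.99378476]))
scene [[542.29553482   0.         310.79333586]
 [  0.         542.29553482 241.68677612]
 [  0.           0.           1.        ]] -0.021661867745271755 (array([1.31322653, 0.16107505, 1.07517707]), array([-0.63665077, -0.06530719, -0.76857574]))
{'time': 0.1, 'joint_pos': array([ 1.09230872e+00,  9.18219932e-02,  1.23173602e+00,  2.76366304e-05,
        1.81983547e+00, -5.66757676e-02]), 'dq': array([-0.00055563, -0.00068324, -0.00341609, -0.00161789, -0.00113194,
        0.00096389]), 'joint_torque': array([ 1.99951217e-03, -4.47855771e+01, -4.07570958e+01,  7.00995605e-02,
        2.83446506e-02, -1.02771191e-04]), 'ee_pos': array([0.24551151, 0.54719262, 0.22961358]), 'ee_rot': array([-2.50988684e-04,  2.09342430e-01,  9.77841979e-01, -8.64832586e-04]), 'ft_force': array([-0.34995668,  0.10440162, -0.14683919]), 'moment': array([-0.03266009,  0.05059895, -0.0426669 ]), 'finger_force': 0.0, 'finger_gap': 0.08766475989586296}
```

View pics/top0.png

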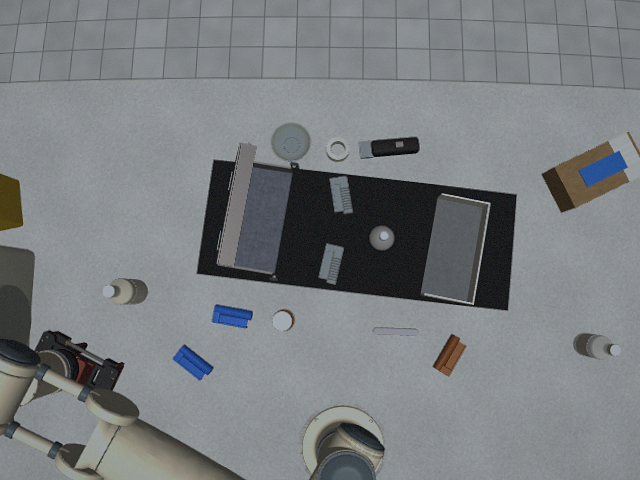

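View pics/scene0.png

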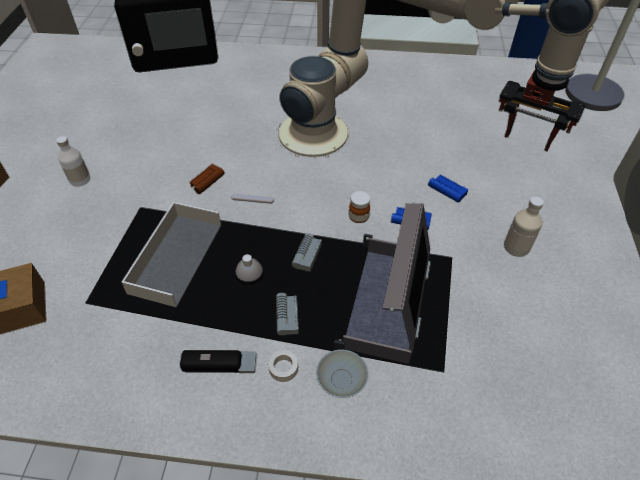

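Candidates for the scopes in the top view: bright steel ones on the mat at (341,195) and (331,263). The look-alikes are blue at (232,316) and (193,362) and brown at (449,355), all off the mat, so I choose the two steel ones. The mask is at (382,238), the tray at (457,248) and the case at (257,215), with catch blocks at about (295,166) and (274,277). Next I measure these.

```bash
cat > meas.py <<'E'
from h import *
def cloud(im):
    K=im["camera_matrix"];V=np.array(im["view"])
    vv,uu=np.mgrid[0:480,0:640]
    p=np.stack([uu.ravel(),vv.ravel()],1).astype(np.float64)[:,None]
    s=cv2.undistortPointsIter(p,np.array(K),np.array([im["k1"],0,0,0.]),None,None,(3,40,1e-10))[:,0]
    d=im["depth"].ravel(); C=np.stack([s[:,0]*d,-s[:,1]*d,-d],1)
    W=(C-V[:3,3])@V[:3,:3]; W[d==0]=np.nan
    return W.reshape(480,640,3)
def rect(P):
    r=cv2.minAreaRect((P[:,:2]*1000).astype(np.float32)); b=cv2.boxPoints(r)
    return np.round(r[0],1),np.round(r[1],1),round(r[2],1)
def comps(m,W,mn=25):
    n,l,st,c=cv2.connectedComponentsWithStats(m.astype(np.uint8))
    for i in range(1,n):
        if st[i,4]>=mn: yield c[i].round(),st[i,4],W[l==i]
E
python3 - <<'E'
from meas import *
im=np.load("top0.npy",allow_pickle=True).item();W=cloud(im);f=im["frame"].astype(int)
Z=W[...,2];u0=np.zeros((480,640),bool);u0[155:315,195:520]=1
print("mat z",np.nanmedian(Z[200:250,305:320]), "noise",np.nanstd(Z[200:250,305:320]))
for nm,lo,hi in (("low",.009,.04),("wall",.042,.066)):
    for c,a,P in comps(u0&(Z>lo)&(Z<hi),W): print(nm,c,a,rect(P),np.median(P[:,2]).round(3),"z")
# bright on the mat (rays on plane)
g=f.sum(2)/3
for c,a,P in comps(u0&(g>70),W,60): print("bright",c,a,rect(P))
cr=cv2.resize(im["frame"][140:310,195:420],None,fx=3.5,fy=3.5,interpolation=cv2.INTER_CUBIC);save("crop0.png",cr)
m=u0&(Z>.02);print("high lid",[ (c,a,rect(P),P[:,2].min().round(3),P[:,2].max().round(3)) for c,a,P in comps(u0|True&(Z>.1)&(np.arange(640)<260)[None]&(np.arange(480)<290)[:,None]&(np.arange(480)>130)[:,None]&(np.arange(640)>200)[None]&(Z>.1),W)][:3])
E
```

```text
mat z 0.002985474341285912 noise 0.0025395820733127347
low [291. 157.] 141 (array([759.2, 154.4]), array([77.9, 24.2]), 88.3) 0.025 z
low [337. 157.] 93 (array([763.3,  29.3]), array([49.1, 15. ]), 89.4) 0.023 z
low [370. 156.] 67 (array([770.1, -68.5]), array([ 7.4, 71.9]), 2.4) 0.019 z
low [273. 168.] 112 (array([729.2, 204. ]), array([108. ,   8.2]), 83.7) 0.024 z
low [341. 195.] 651 (array([658.1,  16.8]), array([103.9,  50.1]), 11.1) 0.025 z
low [472. 239.] 493 (array([ 538.5, -337.2]), array([289.9, 113.7]), 15.4) 0.024 z
low [381. 238.] 421 (array([547.1, -91.5]), array([67.9, 68.2]), 49.1) 0.028 z
low [331. 263.] 668 (array([477.,  40.]), array([ 47.9, 104. ]), 78.0) 0.025 z
low [230. 310.] 310 (array([350.8, 297.2]), array([ 26.1, 103.5]), 0.8) 0.024 z
wall [272. 165.] 111 (array([731.9, 199.6]), array([100. ,   7.8]), 82.6) 0.052 z
wall [294. 164.] 29 (array([735.3, 142.9]), array([21.7,  8.4]), 82.9) 0.049 z
wall [470. 249.] 563 (array([ 520.7, -285.9]), array([132. , 270.6]), 79.6) 0.052 z
wall [218. 241.] 27 (array([528.1, 333.7]), array([ 4.9, 49.8]), 84.3) 0.056 z
wall [383. 237.] 72 (array([546.7, -91.7]), array([30.1, 27.3]), 57.2) 0.06 z
wall [251. 270.] 88 (array([454.4, 248.5]), array([115.6,   5. ]), 81.6) 0.053 z
wall [274. 278.] 32 (array([433.9, 186.9]), array([21.1, 11.8]), 81.8) 0.048 z
bright [327. 231.] 21924 (array([564.6, -32.5]), array([438.4, 902.3]), 1.5)
bright [341. 194.] 640 (array([662.5,  18.2]), array([106.5,  47.6]), 9.7)
bright [454. 248.] 5125 (array([ 526.5, -293.7]), array([128.2, 292.6]), 75.2)
bright [382. 238.] 453 (array([549.3, -90.4]), array([40.6, 62.1]), 51.2)
bright [331. 263.] 681 (array([478. ,  41.9]), array([ 46.4, 103.4]), 76.0)
high lid [(array([357., 234.]), np.int32(52201), (array([564.6, -32.5]), array([438.4, 902.3]), 1.5), np.float64(nan), np.float64(nan))]
```

View pics/crop0.png

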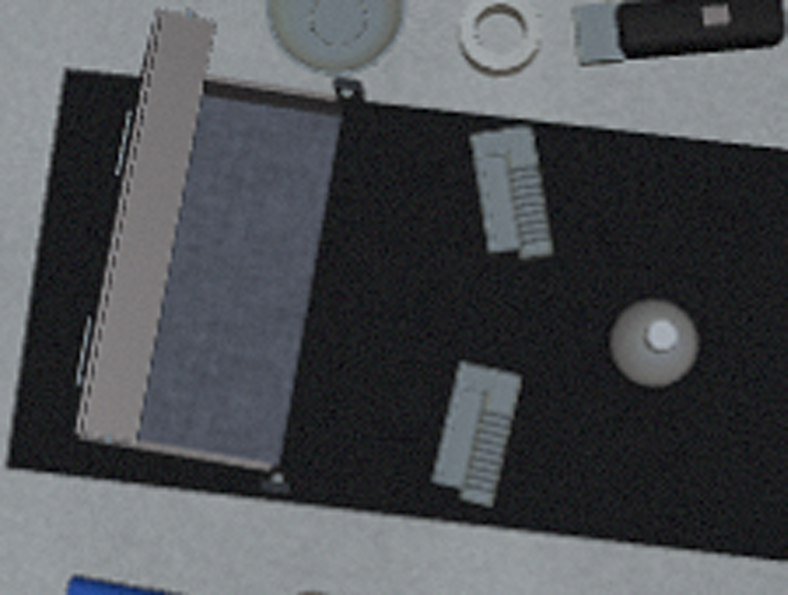

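Crop check: both pieces on the mat are steel with ribbed handles, at crop (510,190) and (478,432), with handles on the side away from the case. The mask is at crop (655,343). I'll push the mask into the tray first, then scope_a.

```bash
cat > act.py <<'E'
from meas import *
from scipy.spatial.transform import Rotation as Ro
r=np.radians
CO=np.array([.596,.244]);CX=np.array([np.sin(r(8.3)),np.cos(r(8.3))]);CY=np.array([-CX[1],CX[0]])
TO=np.array([.5207,-.2859]);TX=-np.array([np.cos(r(79.6)),np.sin(r(79.6))])
def q(psi):
    c,s=np.cos(psi),np.sin(psi)
    x,y,z,w=Ro.from_matrix(np.array([[-s,c,0],[c,s,0],[0,0,-1]]).T).as_quat();return [w,x,y,z]
def psi(h): # fingers' line at right angles to heading h, kept within +-90 deg
    return (h-np.pi/2+np.pi/2)%np.pi-np.pi/2
def e(h): return np.array([np.cos(h),np.sin(h)])
def push(face,h0,h1,length,n,z=.016,up=.12,speed=.1,back=.02):
    """face-mid start, heading turning evenly from h0 to h1 over length"""
    p=lambda f,h:f-.010*e(h)
    t=p(face,h0); move_to([*t,up],q(psi(h0))); move_l([*t,z],speed=.15)
    h=h0;f=np.array(face)
    for i in range(n):
        hm=h0+(h1-h0)*(i+.5)/n;h=h0+(h1-h0)*(i+1)/n
        f=f+e(hm)*length/n; move_l([*p(f,h),z],speed=speed,orientation=q(psi(h)))
    t=p(f,h);F=state()["ft_force"]
    b=t-back*e(h);move_l([*b,z],speed=.15);move_l([*b,up],speed=.25);print("F",F.round(1),"t",state()["time"])
    return f
E
python3 - <<'E'
from act import *
move_l([.246,.547,.33],speed=.3);close()
M=np.array([.547,-.0916]);h=np.arctan2(TX[1],TX[0])
f0=M-(.036+.012)*TX
move_to([*(f0-.01*TX),.33],q(psi(h)));print(state()["time"],state()["finger_gap"])
L=((TO-M)@TX)+.003+.012-.0   # centre ends at tray x=+3 mm
push(f0,h,h,L,1,speed=.12)
A=np.array([.6585,.017]);h0=r(101.1);h1=r(90-8.3)
f=A-(.024+.012)*e(h0)
# length so that the face ends at case x=-52 mm
L=(-.052-(f-CO)@CX)/np.cos((h0-h1)/2*1.1)
f=push(f,h0,h1,L,5);print("face end case",(f-CO)@CX,(f-CO)@CY)
im=get_image("top");save("top1.png",im["frame"][100:340,180:540]);W=cloud(im);Z=W[...,2]
u0=np.zeros((480,640),bool);u0[165:300,240:500]=1
for c,a,P in comps(u0&(Z>.012)&(Z<.04),W): print(c,a,rect(P))
E
```

```text
4.275 0.0004104013648238137
F [ 0.4  0.  -0.9] t 8.725
F [-0.4 -0.2  0.4] t 14.125
face end case -0.05230573117912994 -0.07285539594931031
[263. 196.] 146 (array([654.9, 223.5]), array([23.1, 66.1]), 81.9)
[473. 238.] 434 (array([ 540.8, -337.2]), array([283.3, 113.5]), 15.8)
[453. 254.] 412 (array([ 508.5, -284.3]), array([67.4, 66.8]), 46.5)
[332. 263.] 655 (array([474.9,  40.4]), array([ 47.9, 100. ]), 78.2)
```

View pics/top1.png

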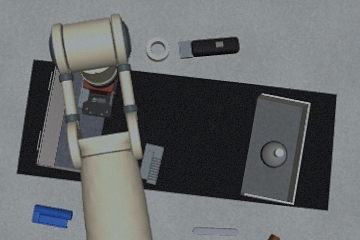

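The picture shows the mask at (273,153) in the crop, standing fully inside the tray. The arm hides scope_a. Next I push scope_b, then move aside and look.

```bash
python3 - <<'E'
from act import *
B=np.array([.476,.0405]);h0=r(78.1);h1=r(81.7)
f=B-(.024+.012)*e(h0)
L=(-.052-(f-CO)@CX)
f=push(f,h0,h1,L,3,back=.05);print("face end case",(f-CO)@CX,(f-CO)@CY)
move_to([.45,-.15,.25],q(0))
im=get_image("top");np.save("top2.npy",im,allow_pickle=True);save("top2.png",cv2.resize(im["frame"][130:310,190:430],None,fx=3,fy=3));W=cloud(im);Z=W[...,2]
u0=np.zeros((480,640),bool);u0[165:300,200:350]=1
for c,a,P in comps(u0&(Z>.012)&(Z<.04),W):
    Q=P[:,:2]-CO;x=Q@CX*1000;y=Q@CY*1000;print(c,a,rect(P),"case x",x.min().round(),x.max().round(),"y",y.min().round(),y.max().round())
m=u0&(Z>.09);P=W[m];x=(P[:,:2]-CO)@CX*1000;y=(P[:,:2]-CO)@CY*1000;z=P[:,2]*1000
k=(x>-40)&(x<90);print("lid n",k.sum(),"x",np.percentile(x[k],[1,50,99]).round(),"z",np.percentile(z[k],[1,50,99]).round(),"y",y[k].min().round(),y[k].max().round())
for a in range(90,225,12):
    s=k&(z>a)&(z<a+12)
    if s.sum()>3:print(a,s.sum(),x[s].min().round(),x[s].max().round())
print(state()["time"])
E
```

```text
F [ 0.  -0.3 -1.8] t 19.5083
face end case -0.05212959152736991 0.08526354261561775
[274. 168.] 90 (array([730.3, 204. ]), array([108.6,   4.4]), 83.1) case x -75.0 34.0 y -142.0 -136.0
[270. 192.] 660 (array([661.8, 209.9]), array([ 49.3, 100.3]), 82.2) case x -49.0 0.0 y -120.0 -20.0
[259. 250.] 673 (array([505.8, 232.2]), array([48.5, 99.9]), 81.9) case x -49.0 -0.0 y 38.0 137.0
lid n 1932 x [-1. 19. 57.] z [133. 200. 207.] y -96.0 145.0
90 5 66.0 68.0
102 5 63.0 65.0
114 4 60.0 62.0
126 7 56.0 59.0
138 5 53.0 56.0
150 8 47.0 53.0
162 10 46.0 50.0
174 57 42.0 47.0
186 449 -2.0 42.0
198 1382 -2.0 39.0
20.7917
```

View pics/top2.png

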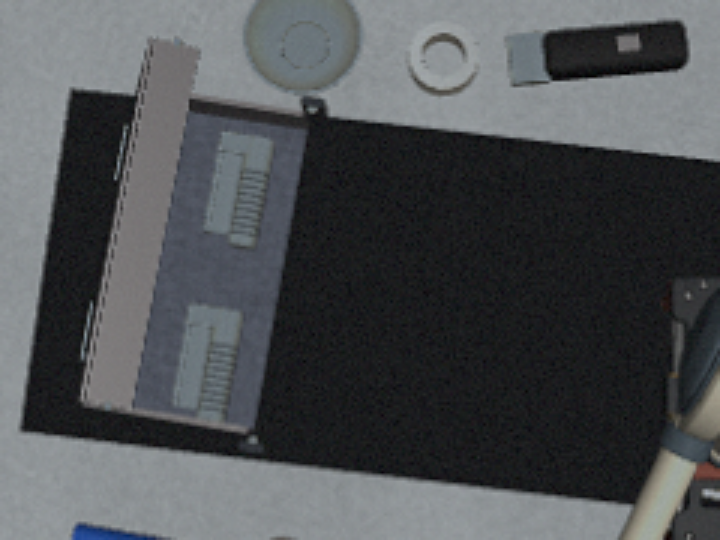

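Both scopes lie wholly inside the case, at about (240,190) and (208,360) in the crop. Each keeps about 25 mm clear of the front edge. The lid is at about 1.3 rad. Now I close it from behind.

```bash
python3 - <<'E'
from act import *
Q=q(psi(r(81.7)));H=(.075,.055);R=.142
def P(x,z): return [*(CO+(x+.010)*CX),z+.008]   # finger's lower front edge at case x, height z
move_l([.45,-.15,.34],speed=.3)
move_to(P(.085,.32),Q);move_l(P(.085,.185),speed=.15)
print(state()["ee_pos"],state()["ft_force"].round(1),state()["time"])
for t in np.linspace(1.25,.10,10):
    move_l(P(H[0]-R*np.cos(t),H[1]+R*np.sin(t)),speed=.09)
    F=state()["ft_force"];print(round(t,2),F.round(1),state()["ee_pos"][2].round(4))
    if np.linalg.norm(F)>30:break
else:
    for z in np.arange(.066,.0495,-.002):
        move_l(P(H[0]-R,z),speed=.03);F=state()["ft_force"];zz=state()["ee_pos"][2]-.008
        print("press",round(z,4),zz.round(4),F.round(1))
        if F[2]>22: break
print(state()["time"])
E
```

```text
[0.61019262 0.33801622 0.19472601] [-0.  -0.6  0.9] 24.15
1.25 [ 1.1  0.3 -0.2] 0.1979
1.12 [ 0.  -0.6  0. ] 0.1906
0.99 [-0.6  1.5 -0.1] 0.1818
0.87 [ 1.5 -0.1 -0.2] 0.171
0.74 [-0.6  0.1  0.9] 0.1584
0.61 [0.6 0.2 0.5] 0.1442
0.48 [ 0.   0.2 -0.2] 0.1285
0.36 [-0.  -0.3  0.4] 0.1117
0.23 [ 0.5  0.5 -0.3] 0.0938
0.1 [0.3 0.4 0.2] 0.076
press 0.066 0.0661 [ 0.6 -0.1  0.7]
press 0.064 0.0642 [ 0.8 -0.2  1.6]
press 0.062 0.0614 [ 0.4  0.2 -0.3]
press 0.06 0.0594 [ 0.2 -0.3  0.5]
press 0.058 0.0577 [ 0.2  1.1 -0.6]
press 0.056 0.0573 [-2.  -1.2  5. ]
press 0.054 0.0571 [-5.6 -2.1 12.7]
press 0.052 0.057 [-9.2 -2.8 20.3]
press 0.05 0.0569 [-14.4  -4.   28.2]
30.3167
```

```bash
python3 - <<'E'
from act import *
p=state()["ee_pos"];move_l([p[0],p[1],.2],speed=.2);move_to([.45,-.1,.3],q(0))
im=get_image("top");W=cloud(im);sc=get_image("scene")
D=W[...,:2]-CO;x=D@CX;y=D@CY;Z=W[...,2]
m=(abs(y)<.12)&(x>-.07)&(x<.065)&(Z>.03)
for fl in("top",):
    A=np.c_[x[m],y[m],np.ones(m.sum())];c=np.linalg.lstsq(A,Z[m],rcond=None)[0];print("lid slope (rad)",-c[0],"z0",c[2],m.sum(),"resid",np.std(A@c-Z[m]))
D2=cloud(sc);d=D2[...,:2]-CO;x=d@CX;y=d@CY;Z=D2[...,2];m=(abs(y)<.12)&(x>-.07)&(x<.065)&(Z>.03)
A=np.c_[x[m],y[m],np.ones(m.sum())];c=np.linalg.lstsq(A,Z[m],rcond=None)[0];print("scene slope",-c[0],c[2],m.sum())
a=im["frame"][110:330,190:510];b=sc["frame"][180:420,80:480]
save("fin.png",np.vstack([cv2.resize(a,(480,330)),cv2.resize(b,(480,270))]))
print(state()["time"],state()["finger_gap"])
E
```

```text
lid slope (rad) -0.0018415816065166083 z0 0.057980541072586246 4700 resid 0.002450512739044014
scene slope -0.0019325118578050456 0.05869578952931427 5200
32.5417 4.392221435494363e-05
```

View pics/fin.png

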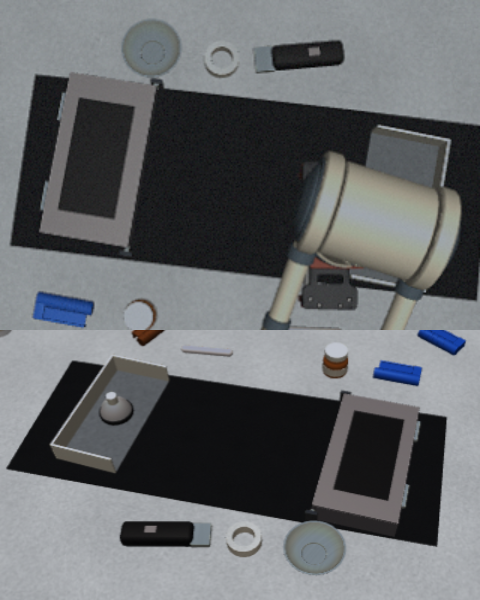

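The lid is level (slope about 0 rad) and shut on the case at (98,158). The mask stands inside the tray at (115,407), and the bystanders have not moved. I'm handing the job in.

```bash
python3 -c "
from bench import *
print(job_done())"
```

```text
the job is handed in; nothing more can be done
None
```

I handed the job in at about 33 s: both laryngoscopes are fully inside the case with its lid pressed shut, the mask is standing in the tray, and nothing else was disturbed.

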